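# Open the stud well of the tag setter stand

### The job

The next batch needs studs: open the stud well in the grey setter stand. With the fingertips, press down the red spring lever until the yellow cover jumps loose, then let the lever come back up and push the cover by its rib all the way off its seat, so that it drops flat onto the landing ledge of the stand and the well lies open. Only press and push: do not lift the cover, leave the steel setter lying in its cradle and do not disturb the other things on the shelf.

Things in the scene. Friction and masses are not known exactly. Their poses are not given: they have to be found in the camera images.
- stand: Grey polymer stand, fixed, base 206 x 270 mm. Origin on the shelf below the centre of the stud well, z up. In its frame (mm): cover seat at z 34, y -50 to 50, well opening 60 x 80 mm within. Lever along the -x side. Setter cradle: slotted cheeks at x 62 to 98, y -85 and 45, tops z 66. Ejector housing behind the cover: x -26 to 26, y 56 to 90, top z 46.
- seat_edge (a point): Middle of the seat's front edge, stand x 0, y -50, z 34 mm. The cover slides to the stand's -y, over this edge, between guides 4 to 7 mm high at x -40 and 40. At y 2 to 50 two lips (tops z 45, 68 mm apart) overlap the cover's side edges.
- ledge (a point): Middle of the flat landing ledge beyond the seat, stand x 0, y -108, z 30 mm: 86 mm wide, y -50 to -167, one 4 mm step below the seat, with borders 5 mm (-x side) and 10 mm high and an end stop 7 mm high at y -167. The cover's centre belongs about here at the end.
- lever_pad (a point): Centre of the top of the lever's red thumb pad (30 x 28 mm, black ridges): stand x -75, y -98, z 34 mm when up. Press straight down here. The pad's inner edge is 13 mm from the ledge's side wall.
- lever (a joint): Angle (rad) of the red spring lever, hinged 118 mm beyond the pad: 0 up (cover latched), 0.13 fully down (pad 15 mm lower). The catch lets go at about 0.07 to 0.09 (pad 8 to 10 mm down). Pad force about 3 N at first, 4 to 8 N further down. Springs back up when let go.
- cover: Loose yellow cover, plate 76 (x) x 100 (y) x 5 mm, about 0.1 kg. Origin: centre of its underside; axes as the stand's. Latched at stand 0, 0, 34 mm. Pressing the lever lets a spring push it 17 mm to -y in half a second; then it slides freely (1 to 2 N). At 100 mm from its latched place its rear edge drops off the seat; at 117 mm it meets the end stop.
- keeper_lug (a point): Top centre of the cover's keeper lug at its -x, -y corner: overhangs the plate by 22 mm to x -60, 7 mm long, 7 to 16 mm above the cover's underside. The lever's red nose stands before it while latched, and rises behind it once the cover has jumped.
- cover_rib (a point): Centre of the rear (+y) face of the cover's upstanding rib, 5 mm behind the cover's centre, 13 mm above its underside. Rib 50 mm wide (x), 6 mm thick, from the plate's top (5 mm above the underside) to 21 mm. Push here towards the stand's -y; 45 mm of bare plate lie behind it.
- setter: Steel tag stud setter (plier, 0.42 kg), 234 mm long along y, 16 mm thick, 70 mm high, on edge in the cradle, resting on the slot floors at stand z 26 mm; its jaws point to -y. Origin: centre of its underside. Highest point about 96 mm above the shelf. To be left alone.
- hoof_block: Blue rubber hoof block, 70 x 110 x 45 mm; origin centre of underside. Bystander.
- nozzle: Brass dosing nozzle standing upright, 34 mm across, 78 mm high; origin centre of underside. Bystander.
- saucer: White ceramic saucer, 136 mm across, 20 mm high; origin centre of underside. Bystander.
- whetstone: Grey whetstone, 50 x 150 x 25 mm; origin centre of underside. Bystander.
- spray_can: Red marking spray can, 60 mm across, 155 mm high; origin centre of underside. Bystander.
- salve_jar: White jar with green label, 76 mm across, 85 mm high; origin centre of underside. Bystander.
Not all that is in view belongs to the job. What is meant by the cover is not turquoise, and is the larger of those in its own colour.

How it is judged:
On the way, in this order (a step that is already met when the one before it is completed fails the run):
1. the spring lever is pressed down while the cover is still on its seat (value of joint lever above 0.05 rad and y of cover in the frame of stand above -0.03 m), for 0.02 s.
2. with the lever up again, the cover is pushed off its seat (y of cover in the frame of stand below -0.095 m and value of joint lever below 0.02 rad), for 0.2 s.
At the end, for the whole second after the job is handed in: The cover lies still and flat (within 2 degrees) on the landing ledge, 4 mm below its seat, 97 mm or more from its latched place and within the borders; the lever is up (below 0.02 rad); the setter is in its cradle (within 12 mm), the other things where they stood (15 mm) (y of cover in the frame of stand between -0.125 and -0.097 m and x of cover in the frame of stand between -0.008 and 0.008 m and z of cover in the frame of stand between 0.027 and 0.032 m and angle between cover's own z axis and vertical below 0.035 rad and linear speed of cover below 0.01 m/s and value of joint lever below 0.02 rad and distance of setter from where it was at the start of the episode below 0.012 m and distance of each of hoof_block, nozzle, saucer, whetstone, spray_can, salve_jar from where it was at the start of the episode below 0.015 m); the robot touches nothing.
It fails at once if the cover is lifted more than 10 mm above its seat (z of cover in the frame of stand above 0.044 m).
It fails at once if the cover is tipped up more than 15 degrees (angle between cover's own z axis and vertical above 0.26 rad).
It fails at once if the setter is moved more than 12 mm, lifted or tipped in its cradle (distance of setter from where it was at the start of the episode above 0.012 m or angle between setter's own z axis and vertical above 0.26 rad).
It fails at once if another thing on the shelf is moved more than 15 mm (distance of any of hoof_block, nozzle, saucer, whetstone, spray_can, salve_jar from where it was at the start of the episode above 0.015 m).
It also fails if it takes over 38 s, if anything falls off the work surface, if the arm or the gripper's body presses on something with over 40 N, if the wrist force passes 120 N, or if a joint passes its speed limit or range.

### The arm

A 7-joint arm with a two-finger parallel gripper is mounted at the origin on the work surface. World frame = base frame: x ahead of the robot, y to its left, z up, the work surface at z = 0. Lengths are in m, angles in rad, forces in N, time in s.
With the tool pointing down it reaches from about 0.425 to 0.925 m from the base axis. Payload 6.8 kg.
Tool frame: the origin (TCP) lies at the very end of the fingers, on their centre line; the grasp point (between the pads) lies 19 mm behind it; z points along the fingers, y is the line along which they close (so a half turn about z gives the same grasp; the last joint's range is limited). The gripper opens to 85 mm and grips with 20 to 120 N. Pads are 22 mm wide; open, the fingers measure 114 mm over their backs; the gripper's body (76 mm by 85 mm) begins 54 mm behind the grasp point. The pads swing forward as they close: fully open they stand 13 mm farther back than shut.
Start: joints at [1.088, 0.477, 0.022, 1.555, -0.011, 1.109, -0.083], TCP at [0.247, -0.628, 0.231] pointing down, gripper open.
Joint ranges: [-2.96, 2.96], [-0.34, 2.1], [-1.41, 1.46], [0.24, 2.44], [-1.37, 4.51], [0.17, 1.92], [-2.96, 2.96]. Speed limits (rad/s): [2.39, 2.39, 3.14, 3.14, 3.14, 3.14, 3.14].

### API

Orientations are given as a unit quaternion [w, x, y, z].
In Python, from station import bot gives the robot as it stands.
- The arm moves only by the tool jog_arm, never from a script. Its argument "motion" is a list of rows, each a list of 7 numbers: the turn, a rotation vector about the tool's x, y, z in rad, then the shift along the tool's x, y, z in mm, then the finger opening in mm, from 0 to 85.4. A call has 1 to 10 rows; each row is the pose to reach, as a shift and turn from the pose commanded when the call began, along the tool's axes at that moment; what a row does not reach only later rows make up. A row lasts 1/8 s, in which the tool goes at most 62.5 mm and 10.7 degrees, less where a joint would pass 70% of its speed; a pose out of reach is approached as far as the arm can. A call with a gripper value outside its range is refused whole. The fingers move at their own pace and stop on an object; "grip_force" is the grip in N (left out, the last holds). Time passes only in rows, so rows that repeat a pose let the fingers close. It gives the time, the measured TCP pose, the force, the opening and the grip force at its end, in the units of the state.
- bot.get_obs(): the state, without advancing time (a new reading comes with each control period).
- bot.read_camera(name): name is "scene" or "top"; returns a dict with "pixels" (420x560x3 uint8, red, green, blue), "camera_matrix" (3x3 intrinsics, pixels), "T" (4x4, takes a point from camera to world coordinates). Camera axes: x right, y down, z forward; pixel columns grow to the right and rows downward; lengths in m; the calibration is good to about 2 mm. A picture is of the moment at which its call begins. There is no depth.
- bot.hand_in(): hands the job in; it is judged then, once.
Trained networks look in a picture, given as the dict that the camera call returned (one of the last four; its "shot" number tells which), for a name from the list of things; names that differ only in an ending like _2 or _b are one class to them, and where a whole thing is asked for, a point or a joint stands for the part that bears it (a point fixed in the world has none). Each returns a list of dicts, best first, with "score" (0 to 1); they miss things now and then, are a little off and sometimes report something else, mostly with a low value. They report only what shows in the picture. A call takes as long as a camera call. They do not tell look-alikes from the thing itself.
- bot.spot_in(thing, picture): "xy" ([column, row] in pixels, amid what is visible of it).
- bot.tip_of(thing, picture): "xy" ([column, row] in pixels: a listed point, or the origin of a listed thing).
The state is a dict: "t": time; "q": joint angles; "joint_vel": joint speeds; "joint_torque": joint torques, N m; "eef_pos": TCP position; "tool_rot": TCP orientation; "contact_force": force on the tool from outside, world axes, zero at the start; "torque": the same for the moment, N m; "gripper_width": opening from 0.0 (shut) to 1.0 (fully open); "grasp_force": force on a finger pad.
Only numpy, scipy, OpenCV 4.12 (cv2) and the standard library are available. Lean on these libraries where they do the work, as an engineer would, in place of code of your own. Each camera call takes 0.05 s, during which the arm holds its last target. There are 200 camera calls.

## Working session

There is one attempt and no reset: what is moved stays moved. The work goes in short steps, Python scripts to look and compute and a tool call to move; the robot and the scene stay as the last step left them, time stands still between calls to the robot, and variables do not carry over. Pictures are saved under pics/ and viewed, at most 10 in all, crops included, and the job is handed in when it is done.

Besides the shell and the picture viewer there is one more tool, called after "Emit:" as name([rows], argument=value, ...), one row to a line, values as JSON. jog_arm: Moves the arm, as the interface text tells. Its arguments: {"type":"object","properties":{"motion":{"type":"array"},"grip_force":{"type":"number"}},"required":["motion"]}

```bash
mkdir -p pics; cat > h.py <<'E'
from station import bot
import numpy as np, cv2
def save(p,n): cv2.imwrite('pics/'+n,cv2.cvtColor(p['pixels'],cv2.COLOR_RGB2BGR))
def ray(p,xy):
    K,T=np.array(p['camera_matrix']),np.array(p['T'])
    d=T[:3,:3]@np.linalg.solve(K,[xy[0],xy[1],1]); return T[:3,3],d
def atz(p,xy,z):
    o,d=ray(p,xy); return o+d*(z-o[2])/d[2]
def proj(p,X):
    K,T=np.array(p['camera_matrix']),np.array(p['T'])
    c=K@(T[:3,:3].T@(np.array(X)-T[:3,3])); return c[:2]/c[2]
E
python3 - <<'E'
from h import *
o=bot.get_obs(); print(o)
for n in['scene','top']:
    p=bot.read_camera(n); save(p,n+'0.png')
    for t in ['cover','cover_rib','lever_pad','keeper_lug','seat_edge','ledge','stand','setter']:
        print(n,t,[(np.round(d['xy']),round(d['score'],2)) for d in bot.tip_of(t,p)][:4])
    print(np.round(p['T'],3).tolist())
E
```

```text
{'t': 0.0, 'q': array([ 1.08790685,  0.47782115,  0.02231579,  1.55644298, -0.01148784,
        1.10928965, -0.08308489]), 'joint_vel': array([ 8.25081769e-04, -1.85587534e-03,  1.19396108e-03,  4.03511313e-04,
        5.48887924e-05, -1.06622193e-03,  1.08604526e-03]), 'joint_torque': array([-1.70664640e-03, -5.96440065e+01,  1.60794385e+00, -2.81187469e+01,
        1.26394123e-02,  9.33362375e-03,  3.44274497e-05]), 'eef_pos': array([ 0.24688411, -0.62759989,  0.23031472]), 'tool_rot': array([-8.85301821e-04,  9.82486601e-01,  1.86330994e-01, -2.37495425e-04]), 'contact_force': array([ 0.63195014, -1.07225255, -0.02758133]), 'torque': array([-0.02199535, -0.02274417,  0.00514871]), 'grasp_force': 0.0, 'gripper_width': 0.9970666678878397}
scene cover [(array([260., 207.]), 0.73), (array([338., 232.]), 0.71), (array([309., 254.]), 0.61), (array([261., 264.]), 0.5)]
scene cover_rib [(array([259., 210.]), 0.74), (array([305., 250.]), 0.62), (array([342., 230.]), 0.59)]
scene lever_pad [(array([279., 196.]), 0.62)]
scene keeper_lug [(array([351., 223.]), 0.88), (array([272., 200.]), 0.6
[... 366 characters left out ...]
.0, 0.0, 1.0]]
top cover [(array([216., 229.]), 0.89), (array([228., 282.]), 0.74), (array([296., 211.]), 0.68), (array([295., 206.]), 0.25)]
top cover_rib [(array([293., 205.]), 0.96), (array([218., 226.]), 0.81), (array([227., 278.]), 0.63), (array([313., 244.]), 0.36)]
top lever_pad [(array([315., 242.]), 0.52)]
top keeper_lug [(array([233., 299.]), 0.94), (array([202., 222.]), 0.84), (array([304., 229.]), 0.56)]
top seat_edge []
top ledge [(array([328., 222.]), 0.97), (array([308., 213.]), 0.47)]
top stand [(array([293., 205.]), 0.6)]
top setter [(array([311., 188.]), 0.75)]
[[0.025, -0.996, 0.08, 0.449], [-1.0, -0.026, -0.013, 0.012], [0.016, -0.08, -0.997, 1.568], [0.0, 0.0, 0.0, 1.0]]
```

```bash
python3 - <<'E'
import cv2
a=cv2.imread('pics/scene0.png')[130:300,170:390]; cv2.imwrite('pics/s1.png',cv2.resize(a,(776,600),interpolation=3))
a=cv2.imread('pics/top0.png')[150:320,180:400]; cv2.imwrite('pics/t1.png',cv2.resize(a,(776,600),interpolation=3))
E
```

```text
(no output)
```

View pics/s1.png

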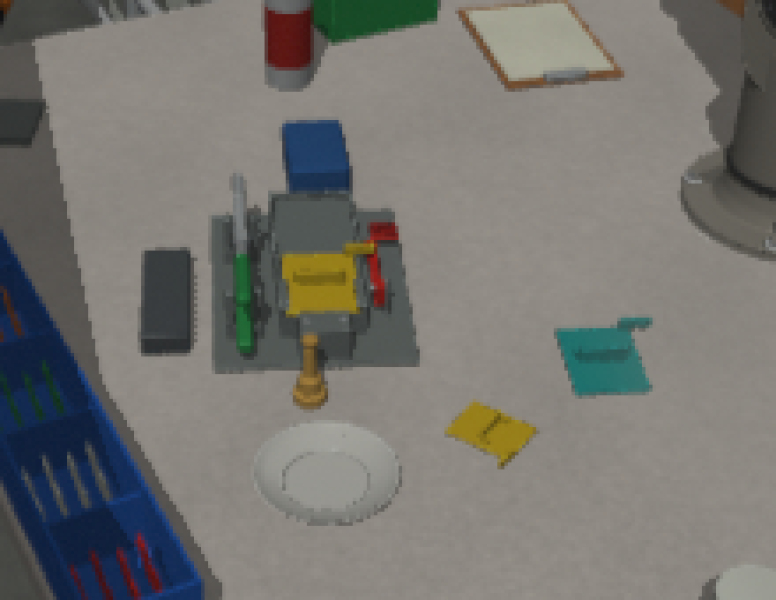

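View pics/t1.png

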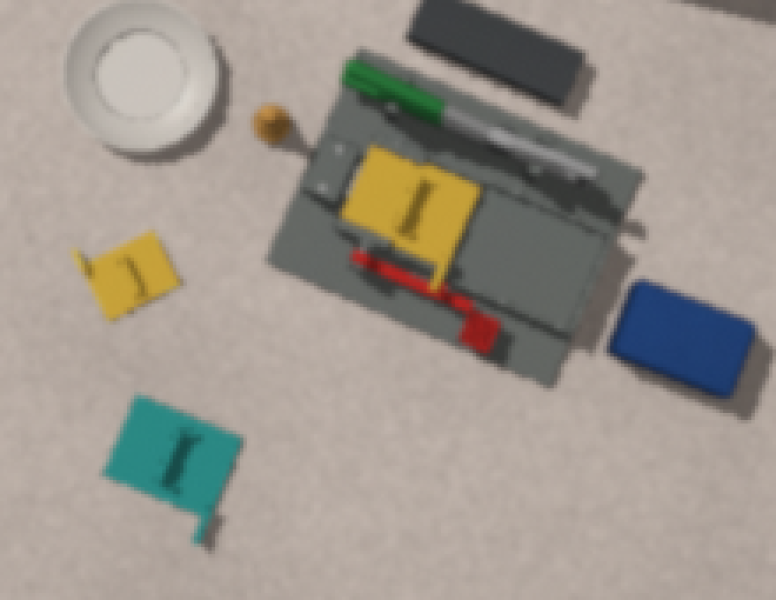

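View pics/top0.png

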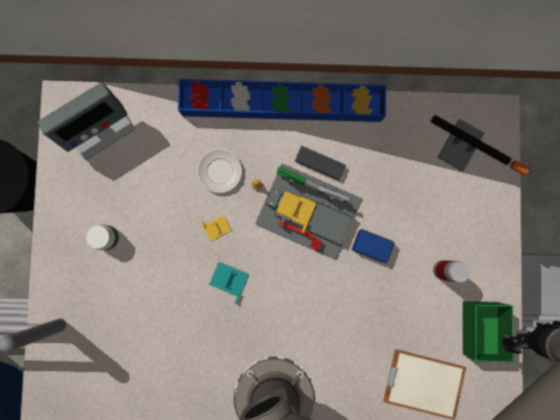

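The cover candidates in the top image are:
- yellow on the stand, at (296,210)
- small loose yellow, at (216,228)
- turquoise, at (228,280)

The one on the stand is the larger yellow. It also sits latched, with the red lever beside it, and the enlarged crop confirms this. Next I fit the stand pose.

```bash
cat > fit.py <<'E'
from h import *
from scipy.optimize import least_squares
P={n:bot.read_camera(n) for n in['top','scene']}
O={'top':(180,150),'scene':(170,130)}
L=[('top',(38,50,39),(368,146)),('top',(38,-50,39),(482,186)),('top',(-38,50,39),(342,215)),('top',(-75,-98,34),(480,332)),
('scene',(38,50,39),(288,314)),('scene',(-38,50,39),(356,314)),('scene',(38,-50,39),(282,255)),('scene',(-75,-98,34),(384,231)),
('top',(-60,-46.5,48),(436,289))]
def W(v,s):
    c,n=np.cos(v[2]),np.sin(v[2]); s=np.array(s)/1000
    return np.array([v[0]+c*s[0]-n*s[1],v[1]+n*s[0]+c*s[1],s[2]])
px=lambda c,x:(np.array(x)+.5)/3.527-.5+O[c]
def col(p,k):
    h=cv2.cvtColor(p['pixels'],cv2.COLOR_RGB2HSV).astype(int)
    m=(h[...,1]>130)&(h[...,2]>70)
    return m&((h[...,0]>18)&(h[...,0]<32) if k=='y' else (h[...,0]<6)|(h[...,0]>174))
f=lambda v:np.concatenate([proj(P[c],W(v,s))-px(c,x) for c,s,x in L])
r=least_squares(f,[.6,-.05,-.34],loss='soft_l1')
print(r.x,np.degrees(r.x[2])); print(np.round(f(r.x).reshape(-1,2),1).tolist())
# refine: IoU with yellow mask (plate), top+scene
import scipy.optimize as so
def cost(v):
    t=0
    for c in P:
        S=8;m=np.zeros((420*S//2,560*S//2),np.uint8)
        x0,y0=(180,140)
        def poly(b):
            q=np.array([proj(P[c],W(v,s)) for s in b]); q=((q+.5-[x0,y0])*S-.5)
            cv2.fillConvexPoly(m,cv2.convexHull(np.round(q).astype(np.int32)),255)
        box=lambda x,y,z:[(a,b,d) for a in x for b in y for d in z]
        poly(box((-38,38),(-50,50),(36,39)));poly(box((-25,25),(-1,5),(39,55)));poly(box((-60,-30),(-50,-43),(41,50)))
        m=cv2.resize(m,None,fx=1/S,fy=1/S,interpolation=cv2.INTER_AREA)/255.
        y=col(P[c],'y')[y0:y0+m.shape[0],x0:x0+m.shape[1]].astype(float)
        u,w=proj(P[c],W(v,(0,0,39)))-[x0,y0]
        M=np.zeros_like(m);cv2.circle(M,(int(u),int(w)),38 if c=='top' else 30,1,-1)
        t+=np.abs(M*(m-y)).sum()
    return t
b=so.minimize(lambda d:cost(r.x+d*[.003,.003,.02]),[0,0,0],method='Nelder-Mead',options=dict(initial_simplex=[[0,0,0],[1,0,0],[0,1,0],[0,0,1]],maxiter=120))
v=r.x+b.x*[.003,.003,.02]; print(cost(r.x),b.fun,v,np.degrees(v[2]))
np.save('v.npy',v)
# overlay
a=[]
for c in P:
    im=cv2.cvtColor(P[c]['pixels'],cv2.COLOR_RGB2BGR);o=O[c];k=3.527
    im=cv2.resize(im[o[1]:o[1]+170,o[0]:o[0]+220],(776,600),interpolation=3)
    for bb in [[(-38,-50,39),(38,-50,39),(38,50,39),(-38,50,39)],[(-90,-84,34),(-60,-84,34),(-60,-112,34),(-90,-112,34)],[(-43,-50,30),(43,-50,30),(43,-167,30),(-43,-167,30)]]:
        q=np.array([(proj(P[c],W(v,s))+.5-o)*k-.5 for s in bb]);cv2.polylines(im,[np.round(q).astype(np.int32)],True,(255,255,255),1)
    a.append(cv2.resize(im[:,150:700],(400,436)))
cv2.imwrite('pics/ov.png',np.hstack(a))
for n,s in dict(pad=(-75,-98,34),rib=(0,5,47)).items(): print(n,W(v,s),W(r.x,s))
E
python3 fit.py
```

```text
[ 0.5699697  -0.04770881 -0.38582649] -22.10622930116812
[[1.7, -1.5], [-0.1, 0.4], [-1.0, 2.0], [0.2, -0.0], [-1.2, 0.2], [0.9, -0.6], [-0.8, 0.4], [-0.7, -0.1], [-0.9, 0.6]]
221.69803921568626 209.04313725490195 [ 0.56975257 -0.04835607 -0.38127124] -21.845233020705386
pad [ 0.46367228 -0.11141136  0.034     ] [ 0.46360328 -0.11028023  0.034     ]
rib [ 0.57161308 -0.04371511  0.047     ] [ 0.57185133 -0.04307637  0.047     ]
```

View pics/ov.png

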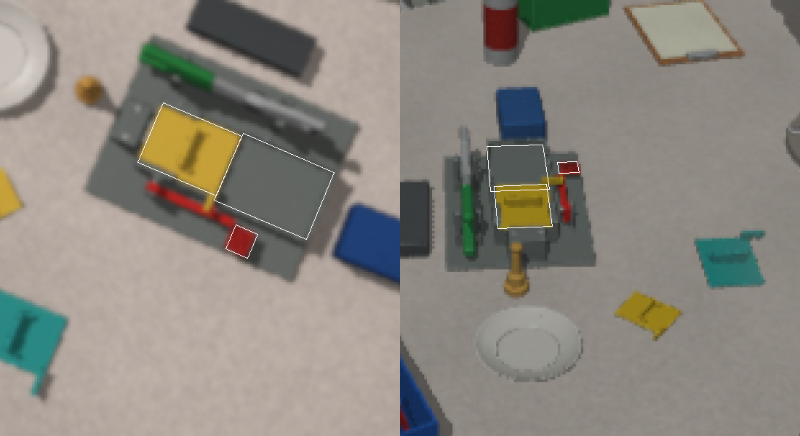

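The overlay matches the cover, pad and ledge in both views. I'll move above the lever pad with the fingers shut and tool x along stand x.

```bash
cat >> h.py <<'E'
from scipy.spatial.transform import Rotation as R
def W(s):
    v=np.load('v.npy');c,n=np.cos(v[2]),np.sin(v[2]); s=np.array(s)/1000
    return np.array([v[0]+c*s[0]-n*s[1],v[1]+n*s[0]+c*s[1],s[2]])
def go(s):
    o=bot.get_obs();v=np.load('v.npy');q=o['tool_rot'];A=R.from_quat([q[1],q[2],q[3],q[0]])
    c,n=np.cos(v[2]),np.sin(v[2]);B=R.from_matrix([[c,n,0],[n,-c,0],[0,0,-1]])
    g=A.inv()*B
    print('t',round(o['t'],2),'turn',np.round(g.as_rotvec(),3),'shift mm',np.round(A.inv().apply(W(s)-o['eef_pos'])*1000,1))
def at():
    o=bot.get_obs();v=np.load('v.npy');c,n=np.cos(v[2]),np.sin(v[2]);d=o['eef_pos']-[v[0],v[1],0]
    print('t',round(o['t'],2),'stand mm',np.round([c*d[0]*1e3+n*d[1]*1e3,-n*d[0]*1e3+c*d[1]*1e3,d[2]*1e3],1),'F',np.round(o['contact_force'],1),'w',round(o['gripper_width'],2))
E
python3 -c "
from h import *
go((-75,-98,200))"
```

```text
t 1.0 turn [-0.     0.     0.756] shift mm [ 390.7 -401.6   31.3]
```

Emit:
jog_arm([
  [0, 0, 0.756, 391, -402, 31, 0],
  [0, 0, 0.756, 391, -402, 31, 0],
  [0, 0, 0.756, 391, -402, 31, 0],
  [0, 0, 0.756, 391, -402, 31, 0],
  [0, 0, 0.756, 391, -402, 31, 0],
  [0, 0, 0.756, 391, -402, 31, 0],
  [0, 0, 0.756, 391, -402, 31, 0],
  [0, 0, 0.756, 391, -402, 31, 0],
  [0, 0, 0.756, 391, -402, 31, 0],
  [0, 0, 0.756, 391, -402, 31, 0],
], grip_force=40)

```text
t: 2.25
eef_pos: [0.4655, -0.106, 0.2005]
tool_rot: [-0.001, 0.983, -0.185, 0.0]
contact_force: [-0.4, -0.2, 0.2]
gripper_width: -0.001
grasp_force: 0.0
```

```bash
python3 -c "
from h import *
at();go((-75,-98,60))"
```

```text
t 2.25 stand mm [-75.3 -92.3 200.5] F [-0.4 -0.2  0.2] w -0.0
t 2.25 turn [-0.002 -0.001  0.009] shift mm [  0.2   6.  140.5]
```

Emit:
jog_arm([
  [0, 0, 0, 0, 6, 40, 0],
  [0, 0, 0, 0, 6, 80, 0],
  [0, 0, 0, 0, 6, 120, 0],
  [0, 0, 0, 0, 6, 140, 0],
  [0, 0, 0, 0, 6, 140, 0],
])

```text
t: 2.88
eef_pos: [0.4603, -0.1172, 0.0592]
tool_rot: [0.0, 0.982, -0.19, -0.002]
contact_force: [0.1, 0.6, 0.7]
gripper_width: -0.002
grasp_force: 0.0
```

```bash
python3 -c "
from h import *
at();go((-75,-98,40))
ims=[]
for n in['top','scene']:
    p=bot.read_camera(n);im=cv2.cvtColor(p['pixels'],cv2.COLOR_RGB2BGR)
    u=proj(p,W((-75,-98,34))).astype(int);a=im[u[1]-45:u[1]+45,u[0]-45:u[0]+45]
    ims.append(cv2.resize(a,(400,400),interpolation=3))
cv2.imwrite('pics/pad.png',np.hstack(ims))"
```

```text
t 2.88 stand mm [ -76.  -104.6   59.2] F [0.1 0.6 0.7] w -0.0
t 2.88 turn [ 0.001  0.003 -0.001] shift mm [ 1.  -6.7 19.2]
```

View pics/pad.png

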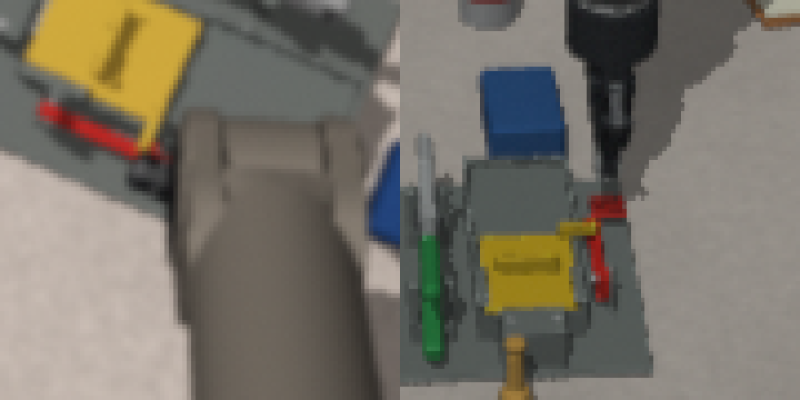

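The right-hand view shows the shut fingertips just above the red pad, about 25 mm up. I'll shift 6 mm back and press.

Emit:
jog_arm([
  [0, 0, 0, 1, -6, 10, 0],
  [0, 0, 0, 1, -6, 20, 0],
  [0, 0, 0, 1, -6, 26, 0],
  [0, 0, 0, 1, -6, 30, 0],
  [0, 0, 0, 1, -6, 34, 0],
  [0, 0, 0, 1, -6, 37, 0],
  [0, 0, 0, 1, -6, 38, 0],
  [0, 0, 0, 1, -6, 38, 0],
  [0, 0, 0, 1, -6, 38, 0],
  [0, 0, 0, 1, -6, 38, 0],
])

```text
t: 4.22
eef_pos: [0.4652, -0.1112, 0.0225]
tool_rot: [-0.0, 0.982, -0.189, 0.0]
contact_force: [0.5, 3.2, 5.3]
gripper_width: -0.001
grasp_force: 2.3
```

```bash
cat > cov.py <<'E'
from h import *
import sys
def look(name):
    ims=[]
    for n in['top','scene']:
        p=bot.read_camera(n)
        for t in['cover','cover_rib','keeper_lug','lever_pad']:
            for d in bot.tip_of(t,p):
                z=dict(cover=34,cover_rib=47,keeper_lug=50,lever_pad=34)[t]/1000
                v=np.load('v.npy');c,s=np.cos(v[2]),np.sin(v[2]);w=atz(p,d['xy'],z)-[v[0],v[1],0]
                q=[c*w[0]+s*w[1],-s*w[0]+c*w[1]]
                if abs(q[0])<.1 and abs(q[1])<.2: print(n,t,np.round(np.array(q)*1e3,1),round(d['score'],2))
        im=cv2.cvtColor(p['pixels'],cv2.COLOR_RGB2BGR);u=proj(p,W((-20,-50,34))).astype(int)
        ims.append(cv2.resize(im[u[1]-50:u[1]+50,u[0]-50:u[0]+50],(400,400),interpolation=3))
    cv2.imwrite('pics/'+name,np.hstack(ims))
at();look(sys.argv[1])
E
python3 cov.py a.png
```

```text
t 4.22 stand mm [-73.6 -97.3  22.5] F [0.5 3.2 5.3] w -0.0
top cover [ -2.9 -19.1] 0.77
top cover_rib [  2.  -19.2] 0.64
top keeper_lug [-51.4 -62.2] 0.69
top keeper_lug [ 64.7 -19.9] 0.16
scene cover [-1.2 -4.9] 0.72
scene cover_rib [3.7 7.4] 0.9
scene cover_rib [ -0.7 -77.9] 0.45
scene keeper_lug [-59.1 -62.8] 0.6
scene lever_pad [-68.2 -70.6] 0.37
```

View pics/a.png

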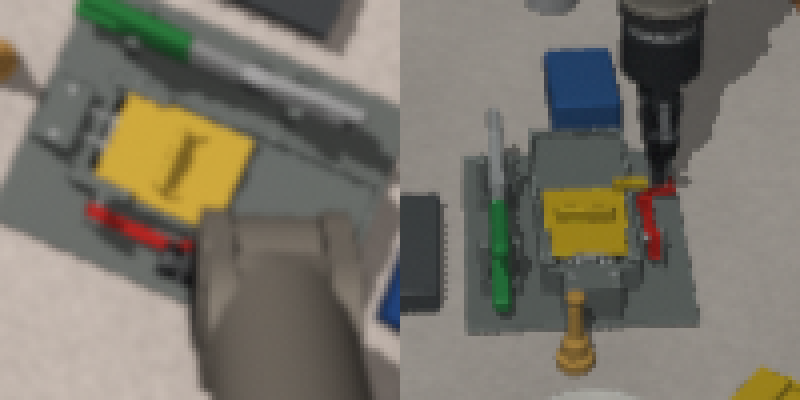

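The cover has jumped about 17 mm and its rear gap now shows. I'll release the lever straight up, then go behind the rib.

Emit:
jog_arm([
  [0, 0, 0, 0, 0, -20, 0],
  [0, 0, 0, 0, 0, -50, 0],
  [0, 0, 0, 0, 0, -90, 0],
  [0, 0, 0, 35, -50, -90, 0],
  [0, 0, 0, 74, -100, -90, 0],
  [0, 0, 0, 74, -114, -90, 0],
  [0, 0, 0, 74, -114, -90, 0],
  [0, 0, 0, 74, -114, -90, 0],
  [0, 0, 0, 74, -114, -90, 0],
])

```text
t: 5.85
eef_pos: [0.5747, -0.0348, 0.1122]
tool_rot: [0.001, 0.982, -0.191, -0.0]
contact_force: [0.7, 0.1, -0.7]
gripper_width: 0.002
grasp_force: 0.0
```

```bash
python3 cov.py b.png; python3 -c "
from h import *
go((0,18,46))"
```

```text
t 5.85 stand mm [ -0.5  14.4 112.2] F [ 0.7  0.1 -0.7] w 0.0
scene cover [  0.1 -17.8] 0.71
scene cover_rib [ 9.5 -3.9] 0.9
scene keeper_lug [-51.6 -66.5] 0.92
scene keeper_lug [4.8 7.8] 0.37
scene lever_pad [-66.4 -87.1] 0.55
t 6.35 turn [ 0. -0.  0.] shift mm [ 0.  -1.5 66.3]
```

View pics/b.png

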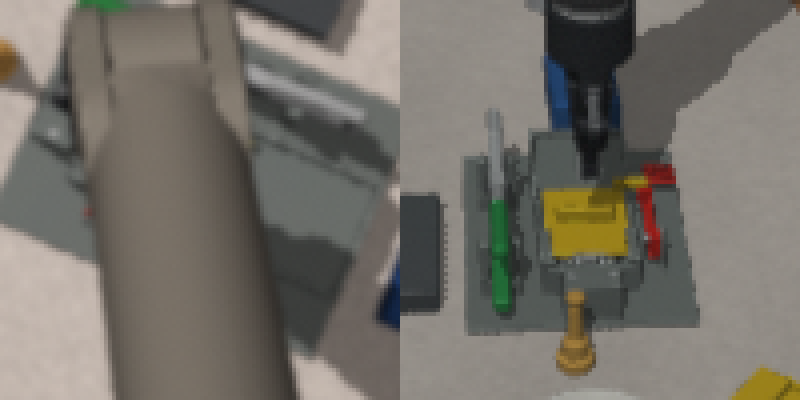

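The lever is back up and the cover is loose. I'll descend onto the free space above the bare plate, behind the rib.

Emit:
jog_arm([
  [0, 0, 0, 0, -2, 25, 0],
  [0, 0, 0, 0, -2, 50, 0],
  [0, 0, 0, 0, -2, 62, 0],
  [0, 0, 0, 0, -2, 67, 0],
  [0, 0, 0, 0, -2, 67, 0],
  [0, 0, 0, 0, -2, 67, 0],
])

```text
t: 7.1
eef_pos: [0.5772, -0.0312, 0.0461]
tool_rot: [-0.0, 0.982, -0.19, 0.001]
contact_force: [0.6, 0.4, -0.0]
gripper_width: 0.001
grasp_force: 0.0
```

```bash
python3 -c "
from h import *
at()
go((0,-88,46))"
```

```text
t 7.1 stand mm [ 0.6 18.7 46.1] F [ 0.6  0.4 -0. ] w 0.0
t 7.1 turn [-0.001 -0.001 -0.   ] shift mm [ -0.6 106.7   0. ]
```

Emit:
jog_arm([
  [0, 0, 0, 0, 6, 2, 0],
  [0, 0, 0, 0, 14, 3, 0],
  [0, 0, 0, 0, 22, 3, 0],
  [0, 0, 0, 0, 30, 3, 0],
  [0, 0, 0, 0, 38, 3, 0],
  [0, 0, 0, 0, 46, 3, 0],
  [0, 0, 0, 0, 54, 3, 0],
  [0, 0, 0, 0, 62, 3, 0],
  [0, 0, 0, 0, 70, 3, 0],
  [0, 0, 0, 0, 70, 3, 0],
])

```text
t: 8.35
eef_pos: [0.5501, -0.0972, 0.0423]
tool_rot: [0.0, 0.982, -0.19, -0.0]
contact_force: [1.0, -0.1, 0.6]
gripper_width: -0.002
grasp_force: 0.0
```

```bash
python3 cov.py c.png; python3 -c "
from h import *
go((0,-88,43))"
```

```text
t 8.35 stand mm [ -0.1 -52.6  42.3] F [ 1.  -0.1  0.6] w -0.0
scene cover [  7.3 -64.9] 0.82
scene cover_rib [ -0.4 -52.6] 0.74
scene keeper_lug [ -51.  -109.8] 0.5
scene keeper_lug [ -17.7 -199.2] 0.31
scene lever_pad [-76.4 -91.2] 0.5
t 8.85 turn [-0.  0.  0.] shift mm [ 0.1 36.7 -0.7]
```

View pics/c.png

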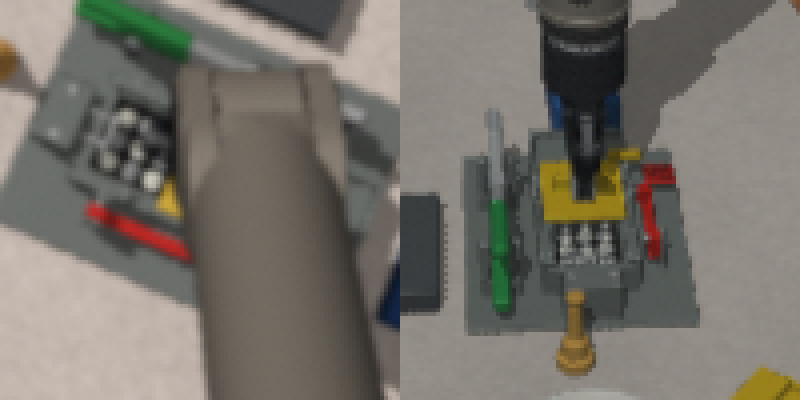

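The well is opening, the cover is at about y -65 to -70, and the lever is up. I'll continue the push.

Emit:
jog_arm([
  [0, 0, 0, 0, 8, 0, 0],
  [0, 0, 0, 0, 16, 0, 0],
  [0, 0, 0, 0, 24, 0, 0],
  [0, 0, 0, 0, 30, 0, 0],
  [0, 0, 0, 0, 35, 0, 0],
  [0, 0, 0, 0, 39, 0, 0],
  [0, 0, 0, 0, 39, 0, 0],
  [0, 0, 0, 0, 39, 0, 0],
])

```text
t: 9.85
eef_pos: [0.5361, -0.1322, 0.0423]
tool_rot: [-0.0, 0.982, -0.189, 0.0]
contact_force: [-0.2, 0.7, 0.5]
gripper_width: -0.0
grasp_force: 0.0
```

Emit:
jog_arm([
  [0, 0, 0, 0, -6, 0, 0],
  [0, 0, 0, 0, -12, 0, 0],
  [0, 0, 0, 0, -12, -40, 0],
  [0, 0, 0, 0, -12, -90, 0],
  [0, 0, 0, 0, -60, -100, 0],
  [0, 0, 0, 0, -120, -100, 0],
  [0, 0, 0, 0, -160, -100, 0],
  [0, 0, 0, 0, -200, -100, 0],
  [0, 0, 0, 0, -200, -100, 0],
  [0, 0, 0, 0, -200, -100, 0],
])

```text
t: 11.1
eef_pos: [0.6101, 0.053, 0.142]
tool_rot: [0.0, 0.982, -0.189, -0.0]
contact_force: [-0.2, -0.4, -0.1]
gripper_width: -0.0
grasp_force: 0.0
```

```bash
python3 cov.py d.png
```

```text
t 11.1 stand mm [ -0.3 109.1 142. ] F [-0.2 -0.4 -0.1] w -0.0
top cover [  -0.3 -108.3] 0.65
top cover [-77.9 -91.8] 0.53
top cover_rib [  8.6 -97.2] 0.67
top cover_rib [ 76.2 -22.1] 0.53
top cover_rib [  -9.3 -102.5] 0.27
top keeper_lug [ -48.  -162.3] 0.73
top lever_pad [-69.8 -87.8] 0.52
scene cover [   0.3 -113.3] 0.74
scene cover_rib [  5.5 -86.8] 0.51
scene keeper_lug [ -51.9 -140.7] 0.74
scene keeper_lug [ -1.1 -73.5] 0.18
scene lever_pad [-74.8 -87.3] 0.49
```

View pics/d.png

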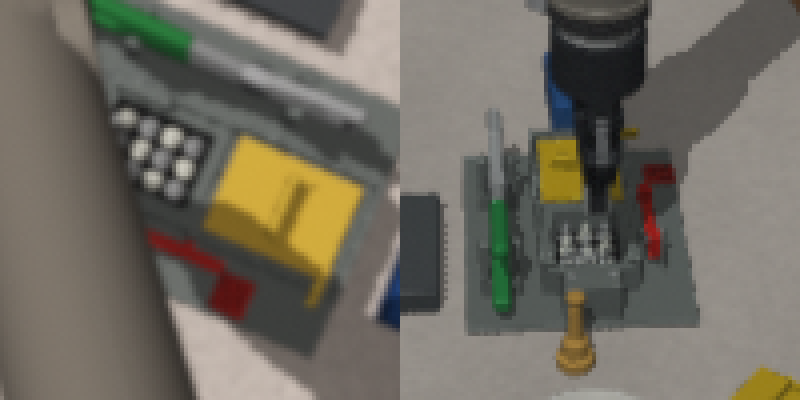

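```bash
python3 - <<'E'
from h import *
p=bot.read_camera('top');h=cv2.cvtColor(p['pixels'],cv2.COLOR_RGB2HSV).astype(np.float32)
for z in(35,39):
  for x in(-20,-10,0,10,20,30):
    ys=np.arange(-180,-20,.5);q=np.array([proj(p,W((x,y,z))) for y in ys],np.float32)
    s=cv2.remap(h[...,1],q[:,:1],q[:,1:],1).ravel();g=np.where(s>115)[0]
    print(z,x,ys[g[0]],ys[g[-1]])
E
```

```text
35 -20 -156.0 -55.5
35 -10 -155.5 -55.0
35 0 -156.0 -55.0
35 10 -156.0 -54.5
35 20 -156.0 -55.5
35 30 -156.5 -55.0
39 -20 -155.5 -55.5
39 -10 -155.0 -55.0
39 0 -155.5 -54.5
39 10 -155.5 -54.5
39 20 -155.5 -55.0
39 30 -156.0 -55.0
```

The cover spans y -156 to -55, so its centre is at -105.5, past the drop. It lies parallel to the ledge, the lever is up and the arm is clear.

```bash
python3 -c "
from station import bot
print(bot.hand_in())"
```

```text
the job is handed in; nothing more can be done
None
```

The well is open: the last pictures show the cover on the landing ledge, its centre measured about 105 mm from its latched place, and the lever back up. I handed the job in at about 11 to 12 s with the arm clear; no verdict came back.

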